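# Restock the objective tray in reverse order

### The arm

A 6-joint arm with a two-finger parallel gripper is mounted at the origin on the work surface. World frame = base frame: x ahead of the robot, y to its left, z up, the work surface at z = 0. Lengths are in mm, angles in rad, forces in N, time in s.
With the tool pointing down it reaches from about 350 to 875 mm from the base axis. Payload 4.2 kg.
Tool frame: the origin (TCP) lies midway between the tips of the shut fingers; the grasp point (between the pads) lies 19 mm behind it; z points along the fingers, y is the direction in which the jaws open and shut (so a half turn about z gives the same grasp; the last joint's range is limited). The gripper opens to 85 mm and grips with 20 to 120 N. Pads are 22 mm wide; open, the fingers measure 114 mm over their backs; the gripper's body (76 mm by 85 mm) begins 54 mm behind the grasp point. The pads swing forward as they close: fully open they stand 13 mm farther back than shut.
Start: joints at [1.51, 0.385, 0.008, 0, -1.194, -0.259], TCP at [196.453, 593.3, 231.312] pointing down, gripper open.
Joint ranges: [-3.14, 3.14], [-1.21, 2.06], [-1.07, 1.41], [-3.16, 2.05], [-2.99, -0.16], [-3.1, 3.1]. Speed limits (rad/s): [2.79, 2.79, 3.14, 3.14, 3.14, 3.14].

### API

Orientations are given as a unit quaternion [x, y, z, w].
In Python, from bench import read_state, get_image, job_done, search_frame, regions_of gives the robot as it stands.
- The arm moves only by the tool servo_tool, never from a script. Its arguments are lists of equal length, an entry for each row: "turn": the turn, a rotation vector about the world's x, y, z in rad, a list of three; "dp": the shift along the world's x, y, z in m, a list of three; "fingers": the finger opening in m, from 0 to 0.0854. In form: {"turn": [[rx, ry, rz], ...], "dp": [[tx, ty, tz], ...], "fingers": [fingers, ...]}. A call has exactly 5 rows; each row shifts and turns the pose as measured when the row begins; what a row does not reach is not made up. A row lasts 1/8 s, in which the tool goes at most 62.5 mm and 10.7 degrees, less where a joint would pass 70% of its speed; a pose out of reach is approached as far as the arm can. A call is refused whole if a number of a shift passes 0.0625 or a number of a turn 0.188, either way. A call with a gripper value outside its range is refused whole. The fingers move at their own pace and stop on an object; the grip force is fixed at half the most. Time passes only in rows, so rows that do not move let the fingers close, or fill a call up. It gives the time, the measured TCP pose, the force and the opening at its end, in the units of the state.
- read_state(): the state, without advancing time (a new reading comes with each control period).
- get_image(name): name is "side" or "top" or "wrist"; returns a dict with "img" (480x640x3 uint8, red, green, blue), "vfov" (degrees; the focal length in pixels is half the picture's height over the tangent of half this angle, whatever the lens; pixels are square), "cx", "cy" (the principal point, pixels), "k1" (the pictures are not rectified: a ray, as slopes to the right and down, at radius r is drawn at 1 + k1 r^2 times it, then the intrinsics apply), "world_from_camera" (4x4, takes a point from camera to world coordinates); the wrist camera has in their place "mount" (4x4, takes a point from camera to tool coordinates, whose origin is the TCP and whose axes are the flange's). Camera axes: x right, y down, z forward; pixel columns grow to the right and rows downward; lengths in mm; the calibration is good to about 2 mm. A picture is of the moment at which its call begins: read the wrist's pose just before it. There is no depth.
- job_done(): hands the job in, once; it reports no verdict.
Trained networks look in the newest picture that a camera, given by its name, has taken for a name from the list of things; names that differ only in an ending like _2 or _b are one class to them, and where a whole thing is asked for, a point or a joint stands for the part that bears it (a point fixed in the world has none). Each returns a list of dicts, best first, with "score" (0 to 1); they miss things now and then, are a little off and sometimes report something else, mostly with a low value. They report only what shows in the picture. A call takes as long as a camera call.
- search_frame(query, camera): "box" ([left, top, width, height] in pixels, round what is visible of it).
- regions_of(query, camera): "region" (480x640 bool, what is visible of it) and "box" ([left, top, width, height] in pixels, round what is visible of it).
The state is a dict: "clock": time; "joints": joint angles; "joint_vel": joint speeds; "joint_efforts": joint torques, N m; "position": TCP position; "ee_rot": TCP orientation; "contact_force": force on the tool from outside, world axes, zero at the start; "wrist_torque": the same for the moment, N m; "gripper_width": finger opening in mm.
Only numpy, scipy, OpenCV 4.12 (cv2) and the standard library are available. Lean on these libraries where they do the work, as an engineer would, in place of code of your own. Each camera call takes 0.05 s, during which the arm holds its last target. There are 200 camera calls.

### The job

Move the four cleaned microscope objectives from the cleaning plate into the cells of the white storage tray, one to a cell, in reverse order: the one nearest the robot on the plate goes into the cell farthest from the robot, and so on, so that the colleague across the desk finds them in the order you had. Leave them all standing upright on the cell floors, and never let one fall over.

Things in the scene. Friction and masses are not known exactly. Their poses are not given: they have to be found in the camera images.
- stubby: Steel microscope objective, the short one: 36 mm high, cap 30 mm diameter and 8 mm high, above it a plain 28 mm barrel up to 26 mm, then 25 mm to a broad flat lens on top. About 90 g. Origin: centre of the underside, z up.
- stepped: Steel microscope objective with two sharp steps: 53 mm high, cap 30 mm diameter and 8 mm high, barrel 28 mm diameter up to 36 mm, then 20 mm diameter up to 45 mm, then a 12 mm tip. About 110 g. Origin: centre of the underside, z up.
- slender: Steel microscope objective, the tall slim one: 66 mm high, cap 30 mm diameter and 8 mm high, barrel 24 mm diameter up to 56 mm, then a cone to a 10 mm tip. About 120 g. Origin: centre of the underside, z up.
- collared: Steel microscope objective with a wide black ribbed collar: 56 mm high, cap 32 mm diameter and 8 mm high, barrel 28 mm diameter, collar 36 mm diameter (about 37 over the ribs) from 22 to 36 mm height, 26 mm above it, cone to a 14 mm tip. About 140 g. Origin: centre of the underside, z up.
- plate: Cleaning plate, fixed, left or right of the robot: matt grey aluminium, 236 x 70 mm, 12 mm thick, steel edge strips to 15 mm height. Origin: centre of its underside on the desk; x runs along the row away from the robot (turned up to 20 degrees), y across. Four pads lie on its x axis at -84, -28, +28, +84 mm; pad tops are 16 mm above the desk.
- tray: Storage tray, fixed, on the other side from the plate: white plastic, 228 x 74 mm, one row of four open cells, empty. Origin: centre of its underside on the desk; x runs along the row away from the robot (turned up to 20 degrees), y across. Cell centres on its x axis at -84, -28, +28, +84 mm; cells 52 x 66 mm inside, floor 6 mm and wall tops 14 mm above the desk.
- pad_stubby: Black rubber disc, 42 mm diameter, 4 mm thick, fixed on the cleaning plate: the one on which the stubby objective stands at the start (within 3 mm of its centre). The four pads look alike and differ only by place, drawn anew each time. Origin: centre of its underside, 12 mm above the desk.
- pad_stepped: Black rubber disc, 42 mm diameter, 4 mm thick, fixed on the cleaning plate: the one on which the stepped objective stands at the start (within 3 mm of its centre). The four pads look alike and differ only by place, drawn anew each time. Origin: centre of its underside, 12 mm above the desk.
- pad_slender: Black rubber disc, 42 mm diameter, 4 mm thick, fixed on the cleaning plate: the one on which the slender objective stands at the start (within 3 mm of its centre). The four pads look alike and differ only by place, drawn anew each time. Origin: centre of its underside, 12 mm above the desk.
- pad_collared: Black rubber disc, 42 mm diameter, 4 mm thick, fixed on the cleaning plate: the one on which the collared objective stands at the start (within 3 mm of its centre). The four pads look alike and differ only by place, drawn anew each time. Origin: centre of its underside, 12 mm above the desk.

How it is judged:
By the outcome, as a careful person would: the job done as asked, in the order asked, and still so for the second after the job is handed in, with the robot touching nothing.
It also fails if it takes over 99 s, if anything falls off the work surface, if the arm or the gripper's body presses on something with over 40 N, if the wrist force passes 120 N, or if a joint passes its speed limit or range.

## Working session

There is one attempt and no reset: what is moved stays moved. The work goes in short steps, Python scripts to look and compute and a tool call to move; the robot and the scene stay as the last step left them, time stands still between calls to the robot, and variables do not carry over. Pictures are saved under pics/ and viewed, about 12 in all and at most 16, crops included, and the job is handed in when it is done.

Besides the shell and the picture viewer there is one more tool, called after "Emit:" as name(argument=value, ...), one argument or row to a line, values as JSON. servo_tool: Moves the arm, as the interface text tells. Its arguments: {"type":"object","properties":{"turn":{"type":"array","items":{"type":"array","items":{"type":"number"}}},"dp":{"type":"array","items":{"type":"array","items":{"type":"number"}}},"fingers":{"type":"array","items":{"type":"number"}}},"required":["turn","dp","fingers"]}

```bash
mkdir -p pics; ls; cat > h.py <<'E'
import numpy as np, cv2
from bench import *
def K(d): 
    f=240/np.tan(np.radians(d["vfov"])/2); return f
def ray(d,u,v):
    f=K(d); a=np.array([(u-d["cx"])/f,(v-d["cy"])/f]); s=a.copy()
    for _ in range(20): s=a/(1+d["k1"]*(s@s))
    return np.array([s[0],s[1],1.])
def onplane(d,u,v,z,T=None):
    T=np.array(d["world_from_camera"]) if T is None else T
    r=T[:3,:3]@ray(d,u,v); o=T[:3,3]
    return o+r*(z-o[2])/r[2]
def proj(d,P,T=None):
    T=np.array(d["world_from_camera"]) if T is None else T
    p=T[:3,:3].T@(np.asarray(P,float)-T[:3,3]); s=p[:2]/p[2]; s=s*(1+d["k1"]*(s@s))
    return s*K(d)+[d["cx"],d["cy"]]
E
python3 - <<'E'
from h import *
print({k:np.round(v,3).tolist() for k,v in read_state().items()})
for c in ("top","side"):
    d=get_image(c); cv2.imwrite(f"pics/{c}0.png",d["img"][:,:,::-1])
    print(c,d["vfov"],d["cx"],d["cy"],d["k1"],np.round(d["world_from_camera"],3).tolist())
    for q in "stubby stepped slender collared plate tray pad_stubby".split():
        print(q,[(round(r["score"],2),np.round(r["box"]).tolist()) for r in search_frame(q,c)[:4]])
E
```

```text
pics
{'clock': 0.0, 'joints': [1.51, 0.386, 0.007, -0.0, -1.194, -0.259], 'joint_vel': [0.0, 0.001, -0.001, -0.001, 0.0, -0.001], 'joint_efforts': [-0.001, -39.229, 18.84, 4.186, -0.005, -0.0], 'position': [196.266, 592.776, 230.222], 'ee_rot': [0.987, -0.159, -0.0, 0.001], 'contact_force': [0.126, 0.168, 0.486], 'wrist_torque': [0.018, -0.058, 0.003], 'gripper_width': 85.292}
top 46.83825877324931 321.3297609029671 241.12088988992775 -0.08065529706890084 [[0.001, -0.985, 0.175, 391.499], [-1.0, -0.003, -0.012, -13.306], [0.013, -0.175, -0.984, 902.318], [0.0, 0.0, 0.0, 1.0]]
stubby [(0.75, [420.0, 229.0, 22.0, 21.0]), (0.69, [415.0, 231.0, 20.0, 25.0])]
stepped [(0.54, [423.0, 196.0, 23.0, 21.0])]
slender [(0.76, [419.0, 260.0, 23.0, 20.0])]
collared [(0.65, [418.0, 294.0, 24.0, 26.0])]
plate [(0.57, [399.0, 185.0, 57.0, 148.0])]
tray [(0.95, [188.0, 185.0, 71.0, 142.0])]
pad_stubby [(0.64, [411.0, 229.0, 28.0, 28.0])]
side 45.241454405155956 328.41247082707315 239.1335875798648 -0.008014580472465197 [[0.785, -0.441, 0.434, 218.845], [-0.619, -0.544, 0.566, -438.576], [-0.014, -0.714, -0.701, 562.662], [0.0, 0.0, 0.0, 1.0]]
stubby [(0.9, [423.0, 314.0, 22.0, 37.0]), (0.49, [380.0, 325.0, 28.0, 47.0])]
stepped [(0.88, [458.0, 288.0, 24.0, 38.0])]
slender [(0.61, [378.0, 323.0, 31.0, 50.0]), (0.21, [303.0, 295.0, 207.0, 139.0])]
collared [(0.7, [331.0, 348.0, 39.0, 56.0])]
plate [(0.59, [305.0, 295.0, 204.0, 139.0])]
tray [(0.81, [181.0, 158.0, 143.0, 106.0])]
pad_stubby [(0.6, [412.0, 332.0, 36.0, 25.0]), (0.25, [335.0, 350.0, 34.0, 53.0])]
```

```bash
python3 - <<'E'
import cv2,numpy as np
a=cv2.imread("pics/top0.png");b=cv2.imread("pics/side0.png")
a=cv2.resize(a[160:360,170:470],None,fx=2.6,fy=2.6); cv2.imwrite("pics/a.png",a)
b=cv2.resize(b[140:450,160:530],None,fx=1.9,fy=1.9); cv2.imwrite("pics/b.png",b)
E
```

```text
(no output)
```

View pics/a.png

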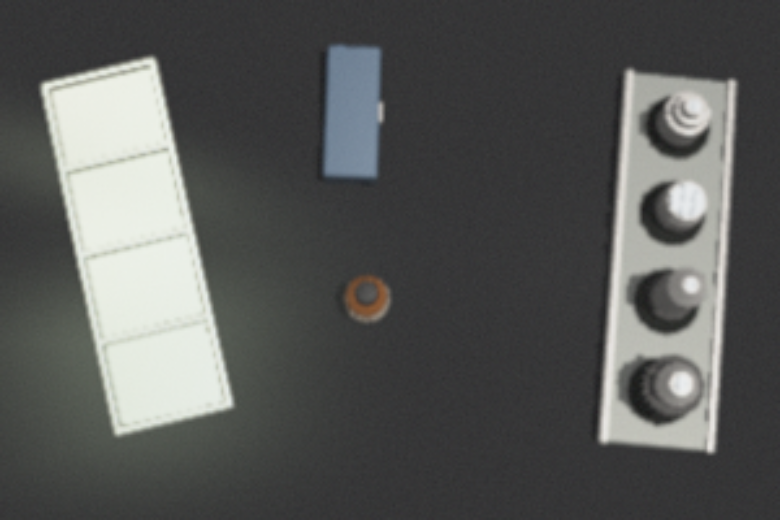

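View pics/b.png

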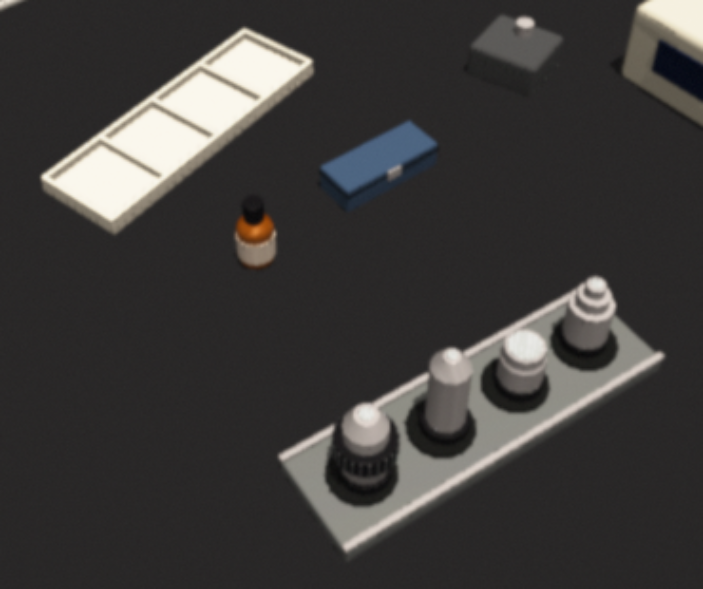

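```bash
python3 - <<'E'
from h import *
from scipy.optimize import least_squares
d=get_image("top"); s=get_image("side")
def corners(pix,z): return np.array([onplane(d,u/2.6+170,v/2.6+160,z)[:2] for u,v in pix])
# refine via segmentation
for q,z in (("tray",14),("plate",15)):
    r=regions_of(q,"top")[0]; m=r["region"].astype(np.uint8)
    c=max(cv2.findContours(m,0,2)[0],key=cv2.contourArea)
    W=np.array([onplane(d,u,v,z)[:2] for u,v in c[:,0]],np.float32)
    print(q,"seg",r["score"],cv2.minAreaRect(W))
T=corners([(42,84),(155,57),(233,407),(117,435)],14);P=corners([(627,70),(736,80),(715,451),(600,441)],15)
for n,C in(("tray",T),("plate",P)):
    ax=(C[0]+C[1]-C[2]-C[3])/2; print(n,C.mean(0).round(1),np.linalg.norm(ax).round(1),np.linalg.norm(C[0]-C[1]).round(1),np.arctan2(ax[1],ax[0]).round(3))
# objectives: boxes centre in both views -> triangulate to vertical axis, known mid height approximations; use top points in both views
tops={"stepped":(690,103,53),"stubby":(687,201,36),"slender":(691,285,66),"collared":(681,384,56)}
st={"stepped":(596,287),"stubby":(525,343),"slender":(452,356),"collared":(366,413)}
for n,(u,v,h) in tops.items():
    a=onplane(d,u/2.6+170,v/2.6+160,16+h); b=onplane(s,st[n][0]/1.9+160,st[n][1]/1.9+140,16+h)
    print(n,a.round(1),b.round(1))
# same check: tray corners in the side view
print([onplane(s,u/1.9+160,v/1.9+140,14)[:2].round(1).tolist() for u,v in [(244,30),(312,68),(115,228),(44,182)]],T.round(1).tolist())
E
```

```text
tray seg 0.9 ((529.85595703125, 137.47935485839844), (229.20188903808594, 77.39314270019531), 14.070366859436035)
plate seg 0.92 ((520.0033569335938, -195.4956512451172), (74.04496765136719, 237.4212646484375), 84.5500717163086)
tray [529.4 136.6] 228.1 74.0 0.243
plate [ 521.1 -197.5] 235.8 70.5 -0.096
stepped [ 606.1 -201.4   69. ] [ 599.6 -206.5   69. ]
stubby [ 549.5 -201.1   52. ] [ 548.5 -201.3   52. ]
slender [ 494.6 -195.1   82. ] [ 492.1 -196.7   82. ]
collared [ 438.3 -189.7   72. ] [ 436.8 -190.4   72. ]
[[626.8, 194.7], [639.5, 118.0], [424.2, 63.7], [407.7, 136.1]] [[631.1, 199.9], [649.1, 128.2], [427.4, 73.8], [410.0, 144.5]]
```

Emit:
servo_tool(
  turn=[
    [0,0,0.05],
    [0,0,0.05],
    [0,0,0.05],
    [0,0,0.05],
    [0,0,0.05],
  ],
  dp=[
    [0.033,-0.046,0.01],
    [0.033,-0.046,0.01],
    [0.033,-0.046,0.01],
    [0.033,-0.046,0.01],
    [0.033,-0.046,0.01],
  ],
  fingers=[0.085,0.085,0.085,0.085,0.085],
)

```text
clock: 1.62
position: [363.1, 359.1, 281.0]
ee_rot: [1.0, -0.027, 0.001, 0.001]
contact_force: [0.3, 0.2, 0.4]
gripper_width: 85.3
```

Emit:
servo_tool(
  turn=[
    [0,0,0.05],
    [0,0,0.05],
    [0,0,0.05],
    [0,0,0.05],
    [0,0,0.05],
  ],
  dp=[
    [0.033,-0.046,0.01],
    [0.033,-0.046,0.01],
    [0.033,-0.046,0.01],
    [0.033,-0.046,0.01],
    [0.033,-0.046,0.01],
  ],
  fingers=[0.085,0.085,0.085,0.085,0.085],
)

```text
clock: 2.25
position: [532.1, 120.7, 334.7]
ee_rot: [0.995, 0.103, 0.003, -0.001]
contact_force: [0.2, 0.9, 0.3]
gripper_width: 85.0
```

```bash
cat >> h.py <<'E'
from scipy.spatial.transform import Rotation as R
def wrist():
    s=read_state(); d=get_image("wrist"); T=np.eye(4); T[:3,:3]=R.from_quat(s["ee_rot"]).as_matrix(); T[:3,3]=s["position"]
    return d,T@np.array(d["mount"]),s
def grid(d,T,pts,fn):
    im=d["img"][:,:,::-1].copy()
    for P in pts:
        p=proj(d,P,T); cv2.circle(im,(int(p[0]),int(p[1])),3,(0,0,255),-1)
    cv2.imwrite(fn,im)
def frame(c,yaw,xs,ys,z):
    r=np.array([np.cos(yaw),np.sin(yaw)]); n=np.array([-r[1],r[0]])
    return [np.r_[np.array(c)+x*r+y*n,z] for x in xs for y in ys]
E
python3 - <<'E'
from h import *
d,T,s=wrist(); print(s["position"],s["ee_rot"],T.round(3).tolist(),d["vfov"],d["k1"])
grid(d,T,frame((529.5,137),.243,(-114,114),(-37,37),14)+frame((529.5,137),.243,(-84,-28,28,84),(0,),6),"pics/w1.png")
r=regions_of("tray","wrist")[0]; c=max(cv2.findContours(r["region"].astype(np.uint8),0,2)[0],key=cv2.contourArea)
print(r["score"],r["box"],cv2.minAreaRect(np.array([onplane(d,u,v,14,T)[:2] for u,v in c[:,0]],np.float32)))
E
```

```text
[532.14150525 120.7338349  334.67330201] [ 9.94704079e-01  1.02743607e-01  2.63332600e-03 -7.81998472e-04] [[0.206, -0.928, -0.31, 611.538], [-0.979, -0.196, -0.064, 138.306], [-0.001, 0.316, -0.949, 476.848], [0.0, 0.0, 0.0, 1.0]] 63.3756724462317 -0.08243638116087898
0.88 [265.9, 85.6, 71.4, 189.5] ((528.3899536132812, 138.8850555419922), (228.5482635498047, 75.25406646728516), 14.3771390914917)
```

View pics/w1.png

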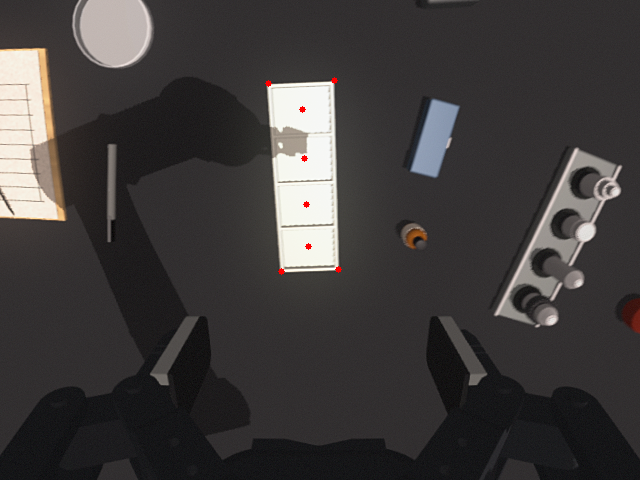

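Emit:
servo_tool(
  turn=[
    [0,0,-0.03],
    [0,0,-0.03],
    [0,0,-0.03],
    [0,0,-0.03],
    [0,0,-0.03],
  ],
  dp=[
    [-0.012,-0.031,-0.011],
    [-0.012,-0.031,-0.011],
    [-0.012,-0.031,-0.011],
    [-0.012,-0.031,-0.011],
    [-0.012,-0.031,-0.011],
  ],
  fingers=[0.085,0.085,0.085,0.085,0.085],
)

```text
clock: 2.98
position: [472.4, -38.6, 278.3]
ee_rot: [1.0, 0.022, 0.004, -0.001]
contact_force: [1.9, -0.7, 0.1]
gripper_width: 84.9
```

Emit:
servo_tool(
  turn=[
    [0,0,-0.03],
    [0,0,-0.03],
    [0,0,-0.03],
    [0,0,-0.03],
    [0,0,-0.03],
  ],
  dp=[
    [-0.01,-0.031,-0.011],
    [-0.01,-0.031,-0.011],
    [-0.01,-0.031,-0.011],
    [-0.01,-0.031,-0.011],
    [0,-0.02,-0.005],
  ],
  fingers=[0.085,0.085,0.085,0.085,0.085],
)

```text
clock: 3.6
position: [428.9, -185.0, 227.9]
ee_rot: [0.999, -0.054, 0.005, -0.001]
contact_force: [-0.1, 0.2, 0.0]
gripper_width: 84.8
```

```bash
python3 - <<'E'
from h import *
d,T,s=wrist(); print(s["position"],s["ee_rot"])
c,y=(521,-197.5),-.096
grid(d,T,frame(c,y,(-118,118),(-35,35),15)+frame(c,y,(-84,-28,28,84),(0,),16),"pics/w2.png")
try:
  r=regions_of("plate","wrist")[0]; k=max(cv2.findContours(r["region"].astype(np.uint8),0,2)[0],key=cv2.contourArea)
  print(r["score"],r["box"],cv2.minAreaRect(np.array([onplane(d,u,v,15,T)[:2] for u,v in k[:,0]],np.float32)))
except Exception as e: print(e)
for q in ("stubby","stepped","slender","collared"): print(q,[(round(a["score"],2),a["box"]) for a in search_frame(q,"wrist")[:2]])
E
```

```text
[ 428.91299231 -184.95850768  227.91254138] [ 9.98512097e-01 -5.43181671e-02  4.72580512e-03 -8.92496333e-04]
0.69 [275.1, 0.0, 87.1, 232.0] ((501.5640869140625, -193.2904052734375), (70.26581573486328, 199.84007263183594), 84.61231231689453)
stubby [(0.84, [304.4, 41.4, 34.7, 42.5])]
stepped [(0.64, [300.6, 2.8, 32.2, 15.5])]
slender [(0.92, [305.5, 115.5, 33.2, 35.5])]
collared [(0.75, [301.7, 179.0, 41.4, 45.4])]
```

View pics/w2.png

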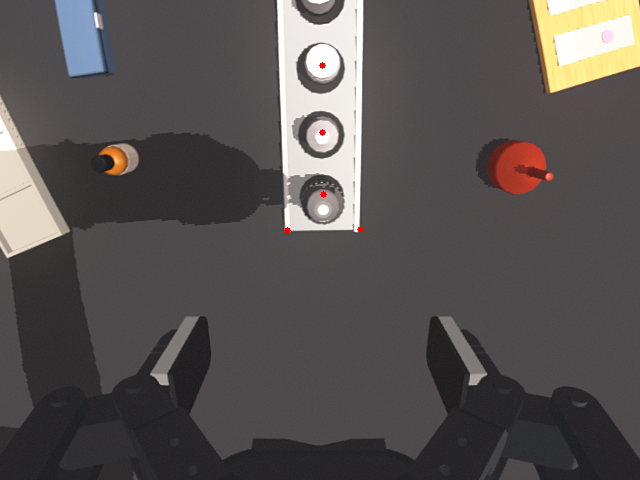

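```bash
python3 - <<'E'
from h import *
d,T,s=wrist()
for n,u,v,z in (("col",323,210,72),("sl",322,133,82),("stub",322,63,52)): print(n,onplane(d,u,v,z,T).round(1))
print([x.round(1) for x in frame((521,-197.5),-.096,(-84,-28,28,84),(0,),16)],s["joints"])
E
```

```text
col [ 438.2 -187.3   72. ]
sl [ 497.5 -192.4   82. ]
stub [ 548.3 -197.9   52. ]
[array([ 437.4, -189.4,   16. ]), array([ 493.1, -194.8,   16. ]), array([ 548.9, -200.2,   16. ]), array([ 604.6, -205.6,   16. ])] [-0.05606578  0.11164982 -0.36982726 -0.00176245 -1.07840419  1.5218152 ]
```

Emit:
servo_tool(
  turn=[
    [0,0.0095,0],
    [0,0,0],
    [0,0,0],
    [0,0,0],
    [0,0,0],
  ],
  dp=[
    [0.004,-0.0015,-0.05],
    [0.004,-0.0015,-0.05],
    [0.001,0,-0.05],
    [0,0,-0.03],
    [0,0,-0.015],
  ],
  fingers=[0.085,0.085,0.085,0.085,0.085],
)

```text
clock: 4.58
position: [444.2, -183.4, 32.8]
ee_rot: [0.999, -0.049, 0.007, 0.0]
contact_force: [-0.4, -0.0, 1.3]
gripper_width: 85.0
```

Emit:
servo_tool(
  turn=[
    [0,0.014,0],
    [0,0,0],
    [0,0,0],
    [0,0,0],
    [0,0,0],
  ],
  dp=[
    [-0.006,-0.005,-0.003],
    [0,0,-0.003],
    [0,0,0],
    [0,0,0],
    [0,0,0],
  ],
  fingers=[0.085,0.085,0.085,0.085,0.085],
)

```text
clock: 5.2
position: [439.8, -187.8, 28.4]
ee_rot: [0.999, -0.047, 0.002, 0.001]
contact_force: [0.2, 1.6, 0.6]
gripper_width: 85.1
```

```bash
python3 - <<'E'
from h import *
d,T,s=wrist(); print(s["position"],s["ee_rot"])
grid(d,T,[(438,-188.3,72),(495.5,-194,82),(548.8,-199.5,52),(605,-203.5,69)],"pics/w3.png")
E
```

```text
[ 439.81143236 -187.78160697   28.36827656] [ 9.98884505e-01 -4.71888050e-02  1.61898388e-03  5.83417527e-04]
```

View pics/w3.png

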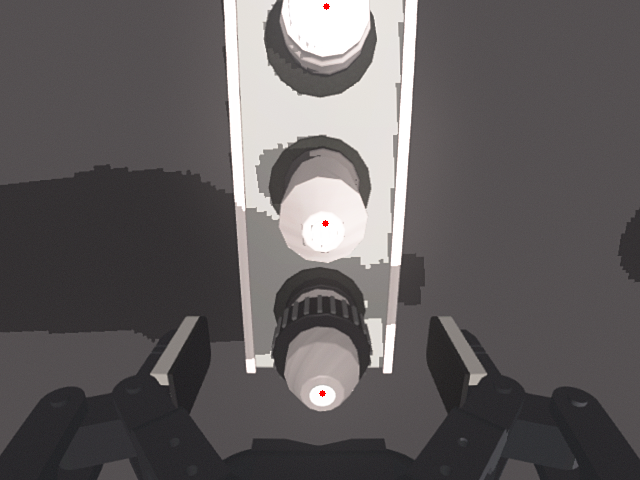

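Emit:
servo_tool(
  turn=[
    [0,0.003,0],
    [0,0,0],
    [0,0,0],
    [0,0,0],
    [0,0,0],
  ],
  dp=[
    [-0.001,-0.0005,-0.002],
    [0,0,0],
    [0,0,0],
    [0,0,0],
    [0,0,0],
  ],
  fingers=[0.06,0.05,0.045,0.04,0.03],
)

```text
clock: 5.88
position: [438.9, -188.4, 26.8]
ee_rot: [0.999, -0.047, 0.0, 0.001]
contact_force: [-0.2, -0.4, 3.4]
gripper_width: 33.3
```

Emit:
servo_tool(
  turn=[
    [0,0,0],
    [0,0,0],
    [0,0,0],
    [0,0,0],
    [0,0,0],
  ],
  dp=[
    [0,0,0],
    [0,0,0],
    [0,0,0.004],
    [0,0,0.02],
    [0,0,0.03],
  ],
  fingers=[0.02,0.02,0.02,0.02,0.02],
)

```text
clock: 6.5
position: [436.2, -188.0, 79.4]
ee_rot: [0.999, -0.048, -0.004, 0.0]
contact_force: [0.2, -0.2, -0.8]
gripper_width: 32.8
```

```bash
python3 - <<'E'
from h import *
d,T,s=wrist(); print(s["position"],s["ee_rot"],s["gripper_width"],s["contact_force"])
a=cv2.resize(d["img"][180:480,120:520,::-1],None,fx=1,fy=1)
e=get_image("side")["img"][200:440,280:540,::-1]
e=cv2.resize(e,None,fx=1.25,fy=1.25); o=np.zeros((300,400+e.shape[1],3),np.uint8); o[:,:400]=a; o[:e.shape[0],400:]=e[:300]
cv2.imwrite("pics/w4.png",o)
E
```

```text
[ 436.17961876 -188.0103913    79.41305048] [ 9.98859394e-01 -4.76027559e-02 -3.71392285e-03  3.09528106e-04] 32.8221182018523 [ 0.24136203 -0.19321579 -0.84335715]
```

View pics/w4.png

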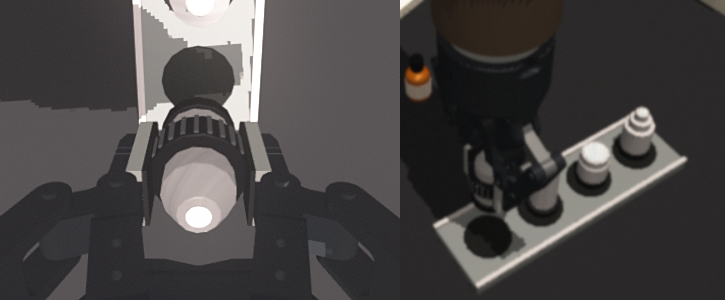

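Emit:
servo_tool(
  turn=[
    [0,-0.005,0],
    [0,0,0.035],
    [0,0,0.035],
    [0,0,0.035],
    [0,0,0.035],
  ],
  dp=[
    [0,0.005,0.03],
    [0.005,0.025,0.02],
    [0.017,0.035,0],
    [0.017,0.035,0],
    [0.017,0.035,0],
  ],
  fingers=[0.02,0.02,0.02,0.02,0.02],
)

```text
clock: 7.22
position: [492.4, -51.0, 130.1]
ee_rot: [1.0, 0.021, 0.001, -0.0]
contact_force: [-0.5, -0.4, -1.1]
gripper_width: 32.8
```

Emit:
servo_tool(
  turn=[
    [0,0,0.035],
    [0,0,0.035],
    [0,0,0.035],
    [0,0,0.035],
    [0,0,0.035],
  ],
  dp=[
    [0.02,0.035,0],
    [0.02,0.035,0],
    [0.02,0.035,0],
    [0.02,0.035,0],
    [0.018,0.03,0],
  ],
  fingers=[0.02,0.02,0.02,0.02,0.02],
)

```text
clock: 7.85
position: [589.3, 124.9, 123.8]
ee_rot: [0.994, 0.111, -0.004, -0.0]
contact_force: [0.1, 0.4, 0.1]
gripper_width: 33.0
```

Emit:
servo_tool(
  turn=[
    [0,-0.008,0.02],
    [0,0,0],
    [0,0,0],
    [0,0,0],
    [0,0,0],
  ],
  dp=[
    [0.012,0.02,-0.01],
    [0.009,0.013,-0.02],
    [0,0,-0.02],
    [0,0,-0.02],
    [0,0,0],
  ],
  fingers=[0.02,0.02,0.02,0.02,0.02],
)

```text
clock: 8.48
position: [607.7, 159.6, 43.5]
ee_rot: [0.993, 0.121, -0.005, 0.002]
contact_force: [-0.4, 0.7, -1.2]
gripper_width: 33.2
```

Emit:
servo_tool(
  turn=[
    [0.005,-0.0095,0],
    [0,0,0],
    [0,0,0],
    [0,0,0],
    [0,0,0],
  ],
  dp=[
    [0.002,-0.001,-0.008],
    [0,0,-0.008],
    [0,0,-0.004],
    [0,0,-0.002],
    [0,0,0],
  ],
  fingers=[0.02,0.02,0.02,0.02,0.02],
)

```text
clock: 9.1
position: [610.7, 158.3, 21.6]
ee_rot: [0.993, 0.121, 0.002, -0.001]
contact_force: [-0.1, -0.0, -1.0]
gripper_width: 33.2
```

Emit:
servo_tool(
  turn=[
    [0,0.003,0],
    [0,0,0],
    [0,0,0],
    [0,0,0],
    [0,0,0],
  ],
  dp=[
    [0,0,-0.002],
    [0,0,-0.002],
    [0,0,-0.001],
    [0,0,0],
    [0,0,0],
  ],
  fingers=[0.02,0.02,0.02,0.02,0.02],
)

```text
clock: 9.72
position: [611.2, 158.6, 17.0]
ee_rot: [0.993, 0.121, 0.001, -0.001]
contact_force: [0.3, 0.1, -1.2]
gripper_width: 32.6
```

```bash
python3 - <<'E'
from h import *
s=read_state(); print(s["position"],s["ee_rot"],s["gripper_width"],s["contact_force"])
e=get_image("side"); print(np.round(proj(e,[610,158,20])))
c=e["img"][130:270,220:360,::-1]; cv2.imwrite("pics/s5.png",cv2.resize(c,None,fx=4,fy=4))
E
```

```text
[611.15368181 158.64360701  17.01682266] [ 9.92613737e-01  1.21309159e-01  6.77451054e-04 -1.26404929e-03] 32.63708501318055 [ 0.27305675  0.11589779 -1.20175203]
[293. 168.]
```

View pics/s5.png

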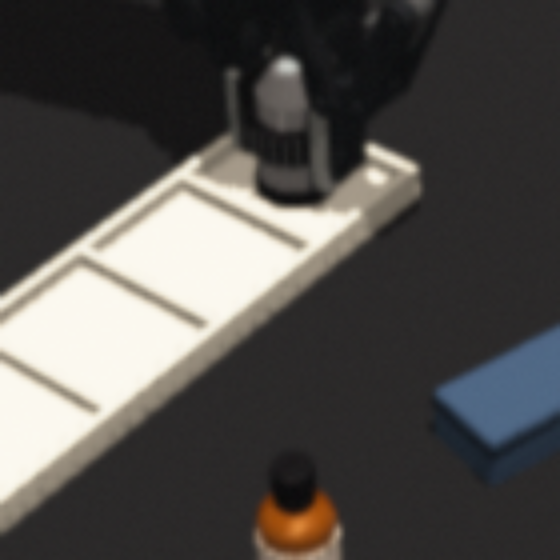

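Emit:
servo_tool(
  turn=[
    [0,0,0],
    [0,0,0],
    [0,0,0],
    [0,0,0],
    [0,0,0],
  ],
  dp=[
    [0,0,-0.001],
    [0,0,0],
    [0,0,0],
    [0,0,0],
    [0,0,0],
  ],
  fingers=[0.02,0.02,0.02,0.02,0.02],
)

```text
clock: 10.4
position: [611.5, 158.8, 16.9]
ee_rot: [0.993, 0.121, 0.001, -0.001]
contact_force: [-0.4, 0.2, -0.4]
gripper_width: 33.0
```

Emit:
servo_tool(
  turn=[
    [0,0,0],
    [0,0,0],
    [0,0,0],
    [0,0,0],
    [0,0,0],
  ],
  dp=[
    [0,0,-0.001],
    [0,0,-0.001],
    [0,0,0],
    [0,0,0],
    [0,0,0],
  ],
  fingers=[0.02,0.02,0.02,0.02,0.02],
)

```text
clock: 11.02
position: [611.6, 158.9, 16.9]
ee_rot: [0.993, 0.122, 0.001, -0.001]
contact_force: [-0.9, -0.4, 1.1]
gripper_width: 32.7
```

Emit:
servo_tool(
  turn=[
    [0,0,0],
    [0,0,0],
    [0,0,0],
    [0,0,0],
    [0,0,0],
  ],
  dp=[
    [0,0,0],
    [0,0,0],
    [0,0,0],
    [0,0,0.004],
    [0,0,0.02],
  ],
  fingers=[0.038,0.042,0.046,0.048,0.05],
)

```text
clock: 11.65
position: [610.8, 158.4, 39.4]
ee_rot: [0.993, 0.122, -0.0, -0.001]
contact_force: [0.7, -0.1, 0.9]
gripper_width: 49.8
```

Emit:
servo_tool(
  turn=[
    [0,0,0],
    [0,0,0],
    [0,0,0],
    [0,0,-0.04],
    [0,0,-0.04],
  ],
  dp=[
    [0,0,0.04],
    [0,0,0.05],
    [0,0,0.05],
    [-0.01,-0.03,0.01],
    [-0.01,-0.04,0],
  ],
  fingers=[0.06,0.085,0.085,0.085,0.085],
)

```text
clock: 12.28
position: [590.6, 88.3, 196.2]
ee_rot: [0.997, 0.082, 0.002, -0.001]
contact_force: [-0.1, -0.1, -1.4]
gripper_width: 84.9
```

```bash
python3 - <<'E'
from h import *
s=read_state(); print(s["position"],s["ee_rot"])
e=get_image("side")
c=e["img"][130:270,220:360,::-1]; cv2.imwrite("pics/s6.png",cv2.resize(c,None,fx=4,fy=4))
E
```

```text
[590.57917585  88.27123151 196.24544038] [ 9.96605935e-01  8.22961391e-02  1.73496705e-03 -9.72400388e-04]
```

View pics/s6.png

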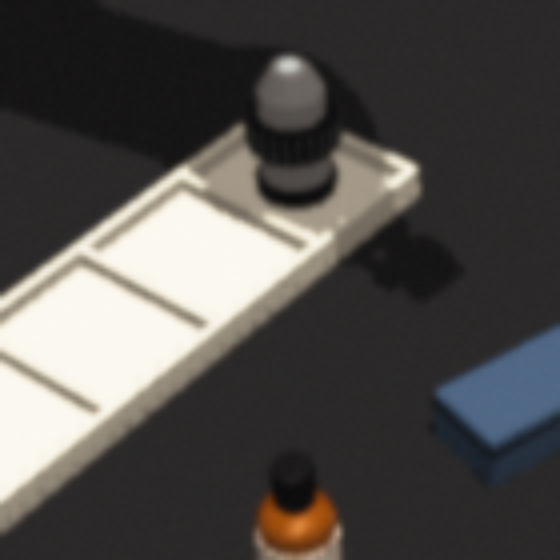

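Emit:
servo_tool(
  turn=[
    [0,0,-0.026],
    [0,0,-0.026],
    [0,0,-0.026],
    [0,0,-0.026],
    [0,0,-0.026],
  ],
  dp=[
    [-0.01,-0.028,-0.003],
    [-0.01,-0.028,-0.003],
    [-0.01,-0.028,-0.003],
    [-0.01,-0.028,-0.003],
    [-0.01,-0.028,-0.003],
  ],
  fingers=[0.085,0.085,0.085,0.085,0.085],
)

```text
clock: 12.95
position: [532.7, -62.9, 178.7]
ee_rot: [1.0, 0.011, -0.002, -0.0]
contact_force: [0.6, 0.1, -0.2]
gripper_width: 84.9
```

Emit:
servo_tool(
  turn=[
    [0,0,-0.026],
    [0,0,-0.026],
    [0,0,-0.026],
    [0,0,-0.026],
    [0,0,-0.026],
  ],
  dp=[
    [-0.01,-0.028,-0.003],
    [-0.01,-0.028,-0.003],
    [-0.01,-0.028,-0.003],
    [-0.01,-0.028,-0.003],
    [-0.007,-0.02,0],
  ],
  fingers=[0.085,0.085,0.085,0.085,0.085],
)

```text
clock: 13.58
position: [477.9, -201.2, 163.2]
ee_rot: [0.998, -0.059, -0.006, -0.001]
contact_force: [-0.3, -0.3, -0.2]
gripper_width: 84.9
```

```bash
python3 - <<'E'
from h import *
d=get_image("wrist"); T=np.eye(4);T[:3,:3]=R.from_quat([.99888,-.0471888,.001619,.000583]).as_matrix();T[:3,3]=[439.81,-187.78,28.37];T=T@np.array(d["mount"])
print(onplane(d,322,232,82,T),onplane(d,327,13,52,T))
s=read_state();print(s["position"],s["ee_rot"])
E
```

```text
[ 493.53687543 -192.93594431   82.        ] [ 547.02318188 -199.46840418   52.        ]
[ 477.02337343 -202.52410429  163.21714665] [ 0.99815221 -0.06041105 -0.00643727 -0.00110751]
```

Emit:
servo_tool(
  turn=[
    [-0.003,-0.0127,0.025],
    [0,0,0],
    [0,0,0],
    [0,0,0],
    [0,0,0],
  ],
  dp=[
    [0.0165,0.009,0],
    [0,0,-0.02],
    [0,0,-0.025],
    [0,0,-0.02],
    [0,0,0],
  ],
  fingers=[0.085,0.085,0.085,0.085,0.085],
)

```text
clock: 14.25
position: [495.8, -191.2, 95.9]
ee_rot: [0.999, -0.046, 0.001, 0.0]
contact_force: [0.1, -0.1, 0.2]
gripper_width: 85.1
```

Emit:
servo_tool(
  turn=[
    [0,0,0],
    [0,0,0],
    [0,0,0],
    [0,0,0],
    [0,0,0],
  ],
  dp=[
    [-0.003,-0.002,-0.015],
    [-0.0005,0,-0.02],
    [0,0,-0.015],
    [0,0,-0.005],
    [0,0,0],
  ],
  fingers=[0.085,0.085,0.085,0.085,0.085],
)

```text
clock: 14.88
position: [497.3, -191.6, 43.0]
ee_rot: [0.999, -0.043, 0.005, 0.001]
contact_force: [0.4, -0.2, 0.1]
gripper_width: 84.8
```

Emit:
servo_tool(
  turn=[
    [0.002,0.01,0],
    [0,0,0],
    [0,0,0],
    [0,0,0],
    [0,0,0],
  ],
  dp=[
    [-0.004,-0.002,-0.002],
    [0,0,0],
    [0,0,0],
    [0,0,0],
    [0,0,0],
  ],
  fingers=[0.085,0.085,0.06,0.05,0.045],
)

```text
clock: 15.5
position: [494.2, -194.0, 42.6]
ee_rot: [0.999, -0.043, 0.002, 0.0]
contact_force: [0.7, -0.5, 0.3]
gripper_width: 45.2
```

```bash
python3 - <<'E'
from h import *
d,T,s=wrist(); print(s["position"],s["ee_rot"],s["gripper_width"])
cv2.imwrite("pics/w7.png",d["img"][100:480,100:540,::-1])
E
```

```text
[ 494.20712933 -194.02122687   42.62289684] [ 9.99085779e-01 -4.27104742e-02  1.83731238e-03  2.12660730e-04] 45.18051493993137
```

View pics/w7.png

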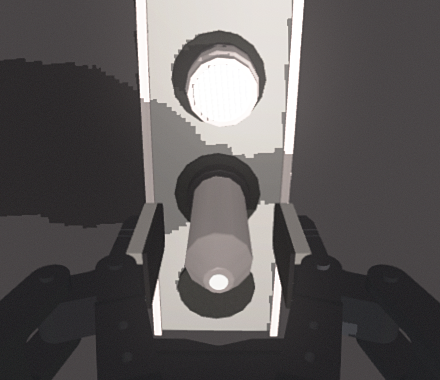

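Emit:
servo_tool(
  turn=[
    [0,0.003,0],
    [0,0,0],
    [0,0,0],
    [0,0,0],
    [0,0,0],
  ],
  dp=[
    [0,0,0],
    [0,0,0],
    [0,0,0],
    [0,0,0],
    [0,0,0],
  ],
  fingers=[0.038,0.03,0.02,0.01,0.01],
)

```text
clock: 16.18
position: [494.5, -194.1, 42.9]
ee_rot: [0.999, -0.043, 0.0, 0.0]
contact_force: [0.6, 0.6, 0.3]
gripper_width: 22.6
```

Emit:
servo_tool(
  turn=[
    [0,0,0],
    [0,0,0],
    [0,0,0],
    [0,0,0.03],
    [0,0,0.03],
  ],
  dp=[
    [0,0,0.004],
    [0,0,0.03],
    [0,0.005,0.035],
    [0.003,0.02,0.02],
    [0.006,0.035,0.005],
  ],
  fingers=[0.01,0.01,0.01,0.01,0.01],
)

```text
clock: 16.8
position: [501.0, -133.9, 138.2]
ee_rot: [1.0, -0.014, -0.002, -0.0]
contact_force: [0.6, -0.1, -1.3]
gripper_width: 22.2
```

Emit:
servo_tool(
  turn=[
    [0,0,0.03],
    [0,0,0.03],
    [0,0,0.03],
    [0,0,0.03],
    [0,0,0.03],
  ],
  dp=[
    [0.006,0.032,0],
    [0.006,0.032,0],
    [0.006,0.032,0],
    [0.006,0.032,0],
    [0.006,0.032,0],
  ],
  fingers=[0.01,0.01,0.01,0.01,0.01],
)

```text
clock: 17.42
position: [530.2, 31.3, 139.3]
ee_rot: [0.998, 0.063, -0.002, -0.001]
contact_force: [0.9, 0.5, -0.7]
gripper_width: 22.5
```

Emit:
servo_tool(
  turn=[
    [0,0,0.03],
    [0,0,0.03],
    [0,0,0.03],
    [0,0,0.02],
    [0,0,0],
  ],
  dp=[
    [0.006,0.032,0],
    [0.006,0.032,0],
    [0.006,0.03,0],
    [0.003,0.01,0],
    [0,0,0],
  ],
  fingers=[0.01,0.01,0.01,0.01,0.01],
)

```text
clock: 18.05
position: [550.1, 140.2, 138.6]
ee_rot: [0.993, 0.12, -0.004, -0.0]
contact_force: [0.6, -1.1, -0.8]
gripper_width: 22.3
```

Emit:
servo_tool(
  turn=[
    [0,-0.008,0.005],
    [0,0,0],
    [0,0,0],
    [0,0,0],
    [0,0,0],
  ],
  dp=[
    [0.005,0.004,-0.01],
    [0,0,-0.025],
    [0,0,-0.025],
    [0,0,-0.02],
    [0,0,0],
  ],
  fingers=[0.01,0.01,0.01,0.01,0.01],
)

```text
clock: 18.68
position: [554.2, 139.7, 54.3]
ee_rot: [0.993, 0.12, -0.0, 0.001]
contact_force: [0.4, -0.4, -1.0]
gripper_width: 22.1
```

Emit:
servo_tool(
  turn=[
    [0.002,0,0],
    [0,0,0],
    [0,0,0],
    [0,0,0],
    [0,0,0],
  ],
  dp=[
    [0.002,0.005,-0.005],
    [0,0,-0.006],
    [0,0,-0.004],
    [0,0,-0.002],
    [0,0,0],
  ],
  fingers=[0.01,0.01,0.01,0.01,0.01],
)

```text
clock: 19.3
position: [557.9, 145.1, 38.4]
ee_rot: [0.993, 0.12, 0.002, -0.001]
contact_force: [0.2, -0.6, -2.0]
gripper_width: 22.2
```

Emit:
servo_tool(
  turn=[
    [-0.002,0.003,0],
    [0,0,0],
    [0,0,0],
    [0,0,0],
    [0,0,0],
  ],
  dp=[
    [-0.001,0,-0.002],
    [0,0,-0.002],
    [0,0,-0.001],
    [0,0,0],
    [0,0,0],
  ],
  fingers=[0.01,0.01,0.01,0.01,0.01],
)

```text
clock: 19.92
position: [557.1, 145.3, 33.5]
ee_rot: [0.993, 0.12, 0.001, -0.0]
contact_force: [0.1, -0.6, -1.3]
gripper_width: 22.4
```

Emit:
servo_tool(
  turn=[
    [0,0,0],
    [0,0,0],
    [0,0,0],
    [0,0,0],
    [0,0,0],
  ],
  dp=[
    [0,0,-0.001],
    [0,0,0],
    [0,0,0],
    [0,0,0],
    [0,0,0],
  ],
  fingers=[0.01,0.01,0.01,0.01,0.01],
)

```text
clock: 20.55
position: [557.4, 145.4, 32.9]
ee_rot: [0.993, 0.12, 0.001, -0.0]
contact_force: [0.3, -0.2, -1.5]
gripper_width: 22.1
```

Emit:
servo_tool(
  turn=[
    [0,0,0],
    [0,0,0],
    [0,0,0],
    [0,0,0],
    [0,0,0],
  ],
  dp=[
    [0,0,-0.001],
    [0,0,-0.001],
    [0,0,0],
    [0,0,0],
    [0,0,0],
  ],
  fingers=[0.01,0.01,0.01,0.01,0.01],
)

```text
clock: 21.18
position: [557.6, 145.5, 32.9]
ee_rot: [0.993, 0.12, 0.001, -0.0]
contact_force: [-0.7, 1.5, 1.3]
gripper_width: 22.2
```

Emit:
servo_tool(
  turn=[
    [0,0,0],
    [0,0,0],
    [0,0,0],
    [0,0,0],
    [0,0,0],
  ],
  dp=[
    [0,0,0],
    [0,0,0],
    [0,0,0],
    [0,0,0.004],
    [0,0,0.02],
  ],
  fingers=[0.027,0.032,0.04,0.046,0.05],
)

```text
clock: 21.8
position: [556.8, 145.0, 55.8]
ee_rot: [0.993, 0.12, -0.0, 0.0]
contact_force: [-0.1, -0.5, -0.5]
gripper_width: 50.4
```

Emit:
servo_tool(
  turn=[
    [0,0,0],
    [0,0,0],
    [0,0,0],
    [0,0,-0.03],
    [0,0,-0.03],
  ],
  dp=[
    [0,0,0.04],
    [0,0,0.05],
    [0,-0.01,0.04],
    [0,-0.03,0],
    [0,-0.035,0],
  ],
  fingers=[0.06,0.085,0.085,0.085,0.085],
)

```text
clock: 22.42
position: [557.5, 70.3, 193.6]
ee_rot: [0.996, 0.092, 0.003, -0.0]
contact_force: [0.1, -0.4, -0.0]
gripper_width: 85.3
```

Emit:
servo_tool(
  turn=[
    [0,0,-0.028],
    [0,0,-0.028],
    [0,0,-0.028],
    [0,0,-0.028],
    [0,0,-0.028],
  ],
  dp=[
    [0,-0.031,-0.003],
    [0,-0.031,-0.003],
    [0,-0.031,-0.003],
    [0,-0.031,-0.003],
    [0,-0.031,-0.003],
  ],
  fingers=[0.085,0.085,0.085,0.085,0.085],
)

```text
clock: 23.05
position: [557.2, -89.7, 181.2]
ee_rot: [1.0, 0.02, 0.005, -0.0]
contact_force: [0.2, 0.8, -0.1]
gripper_width: 85.1
```

```bash
python3 - <<'E'
from h import *
s=read_state(); print(s["position"],s["ee_rot"])
e=get_image("side")
c=e["img"][130:270,190:360,::-1]; cv2.imwrite("pics/s8.png",cv2.resize(c,None,fx=3,fy=3))
E
```

```text
[557.19944518 -89.68034678 181.24354559] [ 9.99790142e-01  1.97942585e-02  5.26370704e-03 -3.91910319e-04]
```

View pics/s8.png

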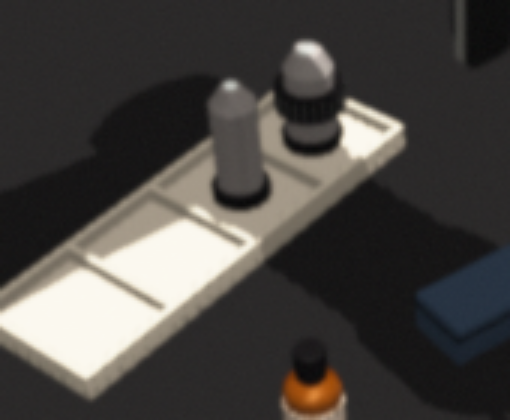

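Emit:
servo_tool(
  turn=[
    [0,0.0105,-0.028],
    [0,0,-0.028],
    [0,0,-0.028],
    [0,0,-0.028],
    [0,0,-0.02],
  ],
  dp=[
    [-0.002,-0.028,-0.02],
    [-0.002,-0.028,-0.02],
    [-0.002,-0.028,-0.02],
    [-0.002,-0.017,-0.02],
    [0,-0.003,0],
  ],
  fingers=[0.085,0.085,0.085,0.085,0.085],
)

```text
clock: 23.72
position: [548.5, -199.9, 100.5]
ee_rot: [0.999, -0.051, 0.001, -0.0]
contact_force: [-0.0, -0.1, -0.5]
gripper_width: 85.0
```

Emit:
servo_tool(
  turn=[
    [0,0.003,0],
    [0,0,0],
    [0,0,0],
    [0,0,0],
    [0,0,0],
  ],
  dp=[
    [-0.001,0,-0.025],
    [-0.001,0,-0.025],
    [-0.001,0,-0.015],
    [0,0,-0.005],
    [0,0,0],
  ],
  fingers=[0.085,0.085,0.085,0.085,0.085],
)

```text
clock: 24.35
position: [550.2, -198.7, 34.5]
ee_rot: [0.999, -0.049, 0.005, 0.001]
contact_force: [-0.5, 0.5, 0.2]
gripper_width: 84.8
```

Emit:
servo_tool(
  turn=[
    [0.002,0.01,0],
    [0,0,0],
    [0,0,0],
    [0,0,0],
    [0,0,0],
  ],
  dp=[
    [-0.003,-0.001,-0.003],
    [0,0,-0.003],
    [0,0,-0.002],
    [0,0,0],
    [0,0,0],
  ],
  fingers=[0.085,0.085,0.085,0.07,0.06],
)

```text
clock: 24.98
position: [548.4, -199.9, 28.1]
ee_rot: [0.999, -0.049, 0.001, 0.0]
contact_force: [-0.4, 0.1, -0.1]
gripper_width: 60.1
```

```bash
python3 - <<'E'
from h import *
d,T,s=wrist(); print(s["position"],s["ee_rot"],s["gripper_width"])
cv2.imwrite("pics/w9.png",d["img"][100:480,100:540,::-1])
E
```

```text
[ 548.42869736 -199.93043494   28.09410118] [ 9.98797679e-01 -4.90072314e-02  1.17737879e-03  3.19016493e-04] 60.06532569613429
```

View pics/w9.png

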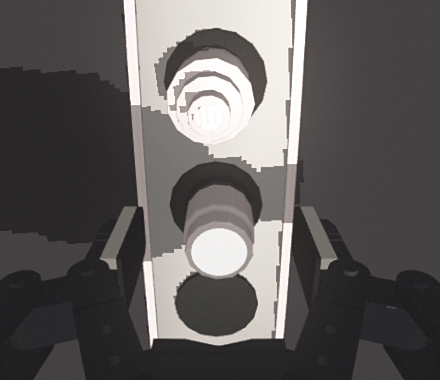

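Emit:
servo_tool(
  turn=[
    [0,0.002,0],
    [0,0,0],
    [0,0,0],
    [0,0,0],
    [0,0,0],
  ],
  dp=[
    [0,0,-0.002],
    [0,0,-0.002],
    [0,0,0],
    [0,0,0],
    [0,0,0],
  ],
  fingers=[0.06,0.05,0.042,0.036,0.032],
)

```text
clock: 25.65
position: [548.4, -199.9, 23.8]
ee_rot: [0.999, -0.049, 0.0, 0.0]
contact_force: [0.2, 0.5, 0.4]
gripper_width: 32.0
```

Emit:
servo_tool(
  turn=[
    [0,0,0],
    [0,0,0],
    [0,0,0],
    [0,0,0],
    [0,0,0],
  ],
  dp=[
    [0,0,0],
    [0,0,0],
    [0,0,0],
    [0,0,0],
    [0,0,0],
  ],
  fingers=[0.028,0.02,0.01,0.01,0.01],
)

```text
clock: 26.28
position: [548.6, -200.0, 24.2]
ee_rot: [0.999, -0.049, 0.0, 0.0]
contact_force: [-0.6, -0.1, 0.8]
gripper_width: 25.6
```

```bash
python3 - <<'E'
from h import *
d=get_image("wrist"); T=np.eye(4);T[:3,:3]=R.from_quat([.9987977,-.0490072,.001177,.000319]).as_matrix();T[:3,3]=[548.43,-199.93,28.09];T=T@np.array(d["mount"])
print(onplane(d,309,214,69,T),onplane(d,320,350,52,T))
s=read_state();print(s["position"],s["ee_rot"])
E
```

```text
[ 603.62318581 -202.04255093   69.        ] [ 549.27310413 -199.90027391   52.        ]
[ 548.61645838 -200.0053932    24.17181688] [ 9.98802444e-01 -4.89215285e-02  4.02317184e-04  4.46592119e-04]
```

Emit:
servo_tool(
  turn=[
    [0,0,0],
    [0,0,0],
    [0,0,0],
    [0,0,0.03],
    [0,0,0.03],
  ],
  dp=[
    [0,0,0.004],
    [0,0,0.03],
    [0,0.005,0.04],
    [-0.003,0.02,0.03],
    [-0.004,0.032,0.005],
  ],
  fingers=[0.01,0.01,0.01,0.01,0.01],
)

```text
clock: 26.95
position: [539.4, -142.8, 134.3]
ee_rot: [1.0, -0.02, -0.002, 0.0]
contact_force: [-0.3, 0.2, -1.3]
gripper_width: 25.7
```

Emit:
servo_tool(
  turn=[
    [0,0,0.033],
    [0,0,0.033],
    [0,0,0.033],
    [0,0,0.033],
    [0,0,0.033],
  ],
  dp=[
    [-0.005,0.034,0],
    [-0.005,0.034,0],
    [-0.005,0.034,0],
    [-0.005,0.034,0],
    [-0.005,0.034,0],
  ],
  fingers=[0.01,0.01,0.01,0.01,0.01],
)

```text
clock: 27.58
position: [512.5, 32.2, 135.5]
ee_rot: [0.998, 0.064, -0.001, -0.0]
contact_force: [0.7, 1.0, -0.7]
gripper_width: 26.0
```

Emit:
servo_tool(
  turn=[
    [0,0,0.033],
    [0,0,0.033],
    [0,0,0.033],
    [0,0,0.015],
    [0,0,0],
  ],
  dp=[
    [-0.003,0.03,0],
    [-0.003,0.03,0],
    [-0.003,0.025,-0.01],
    [-0.001,0.008,-0.015],
    [0,0,-0.015],
  ],
  fingers=[0.01,0.01,0.01,0.01,0.01],
)

```text
clock: 28.2
position: [501.2, 130.6, 95.3]
ee_rot: [0.992, 0.124, -0.0, -0.001]
contact_force: [0.6, 0.3, -1.2]
gripper_width: 25.8
```

Emit:
servo_tool(
  turn=[
    [-0.001,0,0],
    [0,0,0],
    [0,0,0],
    [0,0,0],
    [0,0,0],
  ],
  dp=[
    [0,0,-0.02],
    [0,0,-0.02],
    [0,0,-0.015],
    [0,0,-0.005],
    [0,0,0],
  ],
  fingers=[0.01,0.01,0.01,0.01,0.01],
)

```text
clock: 28.82
position: [499.1, 127.4, 30.2]
ee_rot: [0.992, 0.123, -0.004, 0.0]
contact_force: [-0.1, -0.3, -0.2]
gripper_width: 25.7
```

Emit:
servo_tool(
  turn=[
    [0,-0.008,0],
    [0,0,0],
    [0,0,0],
    [0,0,0],
    [0,0,0],
  ],
  dp=[
    [0.0025,0.0035,-0.004],
    [0,0,-0.004],
    [0,0,-0.003],
    [0,0,-0.001],
    [0,0,0],
  ],
  fingers=[0.01,0.01,0.01,0.01,0.01],
)

```text
clock: 29.45
position: [502.8, 131.7, 19.0]
ee_rot: [0.992, 0.123, 0.002, 0.0]
contact_force: [-0.4, -1.1, -0.5]
gripper_width: 25.8
```

Emit:
servo_tool(
  turn=[
    [0,0.003,0],
    [0,0,0],
    [0,0,0],
    [0,0,0],
    [0,0,0],
  ],
  dp=[
    [-0.001,-0.001,-0.002],
    [0,0,-0.0015],
    [0,0,-0.001],
    [0,0,0],
    [0,0,0],
  ],
  fingers=[0.01,0.01,0.01,0.01,0.01],
)

```text
clock: 30.08
position: [501.9, 130.6, 14.4]
ee_rot: [0.992, 0.123, 0.001, 0.0]
contact_force: [-0.5, -0.2, -1.2]
gripper_width: 25.6
```

Emit:
servo_tool(
  turn=[
    [0,0,0],
    [0,0,0],
    [0,0,0],
    [0,0,0],
    [0,0,0],
  ],
  dp=[
    [0,0,-0.001],
    [0,0,0],
    [0,0,0],
    [0,0,0],
    [0,0,0],
  ],
  fingers=[0.01,0.01,0.01,0.01,0.01],
)

```text
clock: 30.7
position: [502.1, 130.8, 14.2]
ee_rot: [0.992, 0.123, 0.001, 0.0]
contact_force: [-0.4, 0.1, -0.0]
gripper_width: 25.8
```

Emit:
servo_tool(
  turn=[
    [0,0,0],
    [0,0,0],
    [0,0,0],
    [0,0,0],
    [0,0,0],
  ],
  dp=[
    [0,0,-0.001],
    [0,0,0],
    [0,0,0],
    [0,0,0],
    [0,0,0],
  ],
  fingers=[0.01,0.01,0.01,0.028,0.033],
)

```text
clock: 31.32
position: [502.3, 130.9, 14.0]
ee_rot: [0.992, 0.123, 0.001, 0.0]
contact_force: [0.3, 0.8, 0.7]
gripper_width: 32.9
```

Emit:
servo_tool(
  turn=[
    [0,0,0],
    [0,0,0],
    [0,0,0],
    [0,0,0],
    [0,0,0],
  ],
  dp=[
    [0,0,0],
    [0,0,0.004],
    [0,0,0.01],
    [0,0,0.03],
    [0,0,0.04],
  ],
  fingers=[0.035,0.036,0.038,0.05,0.06],
)

```text
clock: 31.95
position: [500.6, 129.8, 98.8]
ee_rot: [0.992, 0.123, -0.002, 0.002]
contact_force: [0.4, 1.0, -1.0]
gripper_width: 59.5
```

```bash
python3 - <<'E'
from h import *
s=read_state(); print(s["position"],s["ee_rot"])
e=get_image("side")
c=e["img"][130:270,180:350,::-1]; cv2.imwrite("pics/s10.png",cv2.resize(c,None,fx=3,fy=3))
E
```

```text
[500.6286486  129.7876191   98.77877637] [ 0.99235437  0.1234005  -0.00165349  0.00154668]
```

View pics/s10.png

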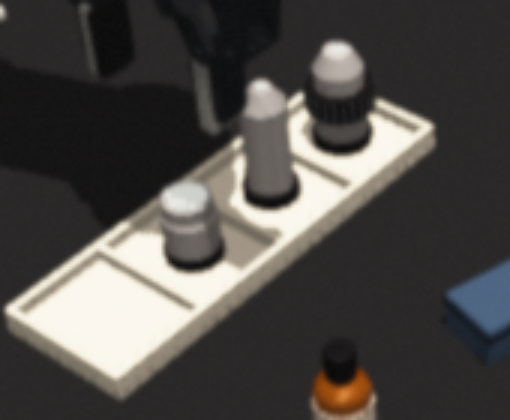

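Emit:
servo_tool(
  turn=[
    [0,0,0],
    [0,0,-0.03],
    [0,0,-0.03],
    [0,0,-0.03],
    [0,0,-0.03],
  ],
  dp=[
    [0,0,0.04],
    [0,-0.02,0.03],
    [0,-0.035,0],
    [0.008,-0.035,0],
    [0.012,-0.035,0],
  ],
  fingers=[0.085,0.085,0.085,0.085,0.085],
)

```text
clock: 32.62
position: [525.3, 5.6, 183.9]
ee_rot: [0.998, 0.066, 0.01, -0.002]
contact_force: [-0.2, 0.3, 0.2]
gripper_width: 85.4
```

Emit:
servo_tool(
  turn=[
    [0,0,-0.03],
    [0,0,-0.03],
    [0,0,-0.03],
    [0,0,-0.03],
    [0,0,-0.03],
  ],
  dp=[
    [0.015,-0.035,0],
    [0.015,-0.035,0],
    [0.015,-0.035,0],
    [0.015,-0.035,0],
    [0.015,-0.03,0],
  ],
  fingers=[0.085,0.085,0.085,0.085,0.085],
)

```text
clock: 33.25
position: [601.9, -170.6, 188.3]
ee_rot: [1.0, -0.012, 0.013, -0.001]
contact_force: [-0.4, 0.3, 0.2]
gripper_width: 85.2
```

Emit:
servo_tool(
  turn=[
    [0,0.013,-0.03],
    [0,0.013,-0.03],
    [0,0,-0.01],
    [0,0,0],
    [0,0,0],
  ],
  dp=[
    [0,-0.02,-0.01],
    [0,-0.01,-0.02],
    [0,0,-0.025],
    [0,0,-0.02],
    [0,0,0],
  ],
  fingers=[0.085,0.085,0.085,0.085,0.085],
)

```text
clock: 33.88
position: [597.9, -201.7, 106.7]
ee_rot: [0.999, -0.051, -0.004, -0.001]
contact_force: [0.9, 0.0, 0.3]
gripper_width: 85.0
```

Emit:
servo_tool(
  turn=[
    [-0.002,-0.008,0],
    [0,0,0],
    [0,0,0],
    [0,0,0],
    [0,0,0],
  ],
  dp=[
    [0.004,-0.001,-0.025],
    [0,0,-0.025],
    [0,0,-0.015],
    [0,0,-0.008],
    [0,0,0],
  ],
  fingers=[0.085,0.085,0.085,0.085,0.085],
)

```text
clock: 34.5
position: [603.2, -201.2, 34.3]
ee_rot: [0.999, -0.05, 0.002, -0.0]
contact_force: [0.2, 0.6, -0.2]
gripper_width: 85.2
```

Emit:
servo_tool(
  turn=[
    [0,0.004,0],
    [0,0,0],
    [0,0,0],
    [0,0,0],
    [0,0,0],
  ],
  dp=[
    [0,-0.001,-0.004],
    [0,0,-0.003],
    [0,0,-0.001],
    [0,0,0],
    [0,0,0],
  ],
  fingers=[0.085,0.085,0.075,0.065,0.055],
)

```text
clock: 35.12
position: [604.7, -202.5, 28.2]
ee_rot: [0.999, -0.05, 0.002, 0.0]
contact_force: [-0.5, 0.2, -0.2]
gripper_width: 54.8
```

```bash
python3 - <<'E'
from h import *
d,T,s=wrist(); print(s["position"],s["ee_rot"],s["gripper_width"])
cv2.imwrite("pics/w11.png",d["img"][100:480,100:540,::-1])
E
```

```text
[ 604.74848267 -202.52241444   28.216682  ] [ 9.98767587e-01 -4.95838068e-02  2.16149577e-03  2.85403202e-04] 54.81409002625272
```

View pics/w11.png

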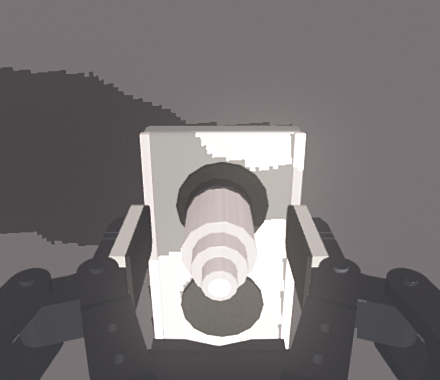

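Emit:
servo_tool(
  turn=[
    [0,0.004,0],
    [0,0,0],
    [0,0,0],
    [0,0,0],
    [0,0,0],
  ],
  dp=[
    [-0.001,0,-0.002],
    [0,0,-0.001],
    [0,0,0],
    [0,0,0],
    [0,0,0],
  ],
  fingers=[0.05,0.042,0.036,0.032,0.028],
)

```text
clock: 35.8
position: [603.6, -202.5, 25.0]
ee_rot: [0.999, -0.05, -0.0, 0.0]
contact_force: [-0.4, -0.7, -0.5]
gripper_width: 27.9
```

Emit:
servo_tool(
  turn=[
    [0,0,0],
    [0,0,0],
    [0,0,0],
    [0,0,0],
    [0,0,0],
  ],
  dp=[
    [0,0,0],
    [0,0,0],
    [0,0,0],
    [0,0,0],
    [0,0,0],
  ],
  fingers=[0.02,0.01,0.01,0.01,0.01],
)

```text
clock: 36.42
position: [603.8, -202.5, 25.3]
ee_rot: [0.999, -0.05, 0.0, 0.0]
contact_force: [-0.4, -0.1, 0.8]
gripper_width: 25.0
```

Emit:
servo_tool(
  turn=[
    [0,0,0],
    [0,0,0],
    [0,0,0],
    [0,0,0.03],
    [0,0,0.03],
  ],
  dp=[
    [0,0,0.004],
    [0,0,0.03],
    [0,0.005,0.04],
    [-0.01,0.025,0.03],
    [-0.015,0.032,0],
  ],
  fingers=[0.01,0.01,0.01,0.01,0.01],
)

```text
clock: 37.05
position: [577.0, -140.5, 130.2]
ee_rot: [1.0, -0.021, -0.002, 0.0]
contact_force: [0.9, -0.2, -0.5]
gripper_width: 25.2
```

Emit:
servo_tool(
  turn=[
    [0,0,0.034],
    [0,0,0.034],
    [0,0,0.034],
    [0,0,0.034],
    [0,0,0.034],
  ],
  dp=[
    [-0.017,0.031,0],
    [-0.017,0.031,0],
    [-0.017,0.031,0],
    [-0.017,0.031,0],
    [-0.017,0.031,0],
  ],
  fingers=[0.01,0.01,0.01,0.01,0.01],
)

```text
clock: 37.67
position: [488.3, 19.0, 131.1]
ee_rot: [0.998, 0.066, -0.001, -0.0]
contact_force: [-0.9, 0.8, -1.7]
gripper_width: 24.9
```

Emit:
servo_tool(
  turn=[
    [0,0,0.034],
    [0,0,0.034],
    [0,0,0.034],
    [0,0,0],
    [0,0,0],
  ],
  dp=[
    [-0.015,0.03,0],
    [-0.012,0.028,0],
    [-0.008,0.022,0],
    [-0.003,0.01,-0.01],
    [0,0,-0.01],
  ],
  fingers=[0.01,0.01,0.01,0.01,0.01],
)

```text
clock: 38.3
position: [447.4, 113.2, 111.3]
ee_rot: [0.993, 0.12, -0.0, -0.001]
contact_force: [0.6, -0.1, -1.9]
gripper_width: 25.5
```

Emit:
servo_tool(
  turn=[
    [-0.001,0,0.006],
    [0,0,0],
    [0,0,0],
    [0,0,0],
    [0,0,0],
  ],
  dp=[
    [0,0.004,-0.02],
    [0,0,-0.025],
    [0,0,-0.02],
    [0,0,-0.01],
    [0,0,0],
  ],
  fingers=[0.01,0.01,0.01,0.01,0.01],
)

```text
clock: 38.92
position: [447.1, 113.0, 30.4]
ee_rot: [0.993, 0.119, -0.003, 0.001]
contact_force: [0.3, 0.4, -0.1]
gripper_width: 24.7
```

Emit:
servo_tool(
  turn=[
    [0.003,-0.006,0.008],
    [0,0,0],
    [0,0,0],
    [0,0,0],
    [0,0,0],
  ],
  dp=[
    [0.0,0.004,-0.003],
    [0,0,-0.003],
    [0,0,-0.003],
    [0,0,-0.001],
    [0,0,0],
  ],
  fingers=[0.01,0.01,0.01,0.01,0.01],
)

```text
clock: 39.55
position: [448.5, 118.0, 21.6]
ee_rot: [0.992, 0.124, 0.002, -0.001]
contact_force: [0.1, -0.7, -1.1]
gripper_width: 25.3
```

Emit:
servo_tool(
  turn=[
    [-0.002,0.003,0],
    [0,0,0],
    [0,0,0],
    [0,0,0],
    [0,0,0],
  ],
  dp=[
    [-0.001,0,-0.002],
    [0,0,-0.002],
    [0,0,-0.001],
    [0,0,0],
    [0,0,0],
  ],
  fingers=[0.01,0.01,0.01,0.01,0.01],
)

```text
clock: 40.17
position: [447.6, 118.1, 16.3]
ee_rot: [0.992, 0.124, 0.001, -0.001]
contact_force: [-0.3, -0.1, -1.0]
gripper_width: 24.9
```

Emit:
servo_tool(
  turn=[
    [0,0,0],
    [0,0,0],
    [0,0,0],
    [0,0,0],
    [0,0,0],
  ],
  dp=[
    [0,0,-0.001],
    [0,0,0],
    [0,0,0],
    [0,0,0],
    [0,0,0],
  ],
  fingers=[0.01,0.01,0.01,0.01,0.01],
)

```text
clock: 40.8
position: [447.7, 118.1, 15.4]
ee_rot: [0.992, 0.124, 0.001, -0.001]
contact_force: [-0.7, 0.2, -1.4]
gripper_width: 25.1
```

Emit:
servo_tool(
  turn=[
    [0,0,0],
    [0,0,0],
    [0,0,0],
    [0,0,0],
    [0,0,0],
  ],
  dp=[
    [0,0,-0.001],
    [0,0,-0.001],
    [0,0,0],
    [0,0,0],
    [0,0,0],
  ],
  fingers=[0.01,0.01,0.01,0.01,0.01],
)

```text
clock: 41.42
position: [447.9, 118.3, 15.2]
ee_rot: [0.992, 0.124, 0.001, -0.001]
contact_force: [-0.6, -0.4, -1.0]
gripper_width: 25.1
```

Emit:
servo_tool(
  turn=[
    [0,0,0],
    [0,0,0],
    [0,0,0],
    [0,0,0],
    [0,0,0],
  ],
  dp=[
    [0,0,-0.001],
    [0,0,-0.001],
    [0,0,-0.001],
    [0,0,0],
    [0,0,0],
  ],
  fingers=[0.01,0.01,0.01,0.01,0.01],
)

```text
clock: 42.05
position: [448.1, 118.3, 15.3]
ee_rot: [0.992, 0.125, 0.001, -0.0]
contact_force: [-0.3, 0.6, 0.2]
gripper_width: 25.3
```

Stationary at the expected floor height; release.

Emit:
servo_tool(
  turn=[
    [0,0,0],
    [0,0,0],
    [0,0,0],
    [0,0,0],
    [0,0,0],
  ],
  dp=[
    [0,0,0],
    [0,0,0],
    [0,0,0],
    [0,0,0.004],
    [0,0,0.01],
  ],
  fingers=[0.028,0.033,0.035,0.036,0.038],
)

```text
clock: 42.68
position: [447.9, 118.1, 29.0]
ee_rot: [0.992, 0.125, 0.001, 0.0]
contact_force: [0.9, 0.5, -0.2]
gripper_width: 37.9
```

Emit:
servo_tool(
  turn=[
    [0,0,0],
    [0,0,0],
    [0,0,0],
    [0,0,0],
    [0,0,0],
  ],
  dp=[
    [0,0,0.03],
    [0,0,0.05],
    [0,0,0.05],
    [0,-0.03,0.02],
    [0,-0.04,0.01],
  ],
  fingers=[0.05,0.06,0.085,0.085,0.085],
)

```text
clock: 43.3
position: [447.9, 47.8, 198.3]
ee_rot: [0.992, 0.128, 0.003, 0.0]
contact_force: [1.3, 0.3, -0.5]
gripper_width: 85.3
```

Emit:
servo_tool(
  turn=[
    [0,0,0],
    [0,0,0],
    [0,0,0],
    [0,0,0],
    [0,0,0],
  ],
  dp=[
    [0,-0.04,0],
    [0,-0.03,0],
    [0,0,0],
    [0,0,0],
    [0,0,0],
  ],
  fingers=[0.085,0.085,0.085,0.085,0.085],
)

```text
clock: 43.92
position: [447.5, -25.0, 203.2]
ee_rot: [0.992, 0.127, 0.007, -0.001]
contact_force: [0.9, -1.1, -0.0]
gripper_width: 85.4
```

```bash
python3 - <<'E'
from h import *
s=read_state(); print(s["position"],s["ee_rot"],s["gripper_width"])
e=get_image("side");t=get_image("top")
a=cv2.resize(e["img"][130:280,170:340,::-1],(480,424)); b=cv2.resize(t["img"][175:335,180:270,::-1],(239,424))
cv2.imwrite("pics/f.png",np.hstack([a,b]))
E
```

```text
[447.54218168 -24.99324008 203.17453675] [ 9.91920605e-01  1.26644602e-01  7.34234274e-03 -8.65396731e-04] 85.3888633978773
```

View pics/f.png

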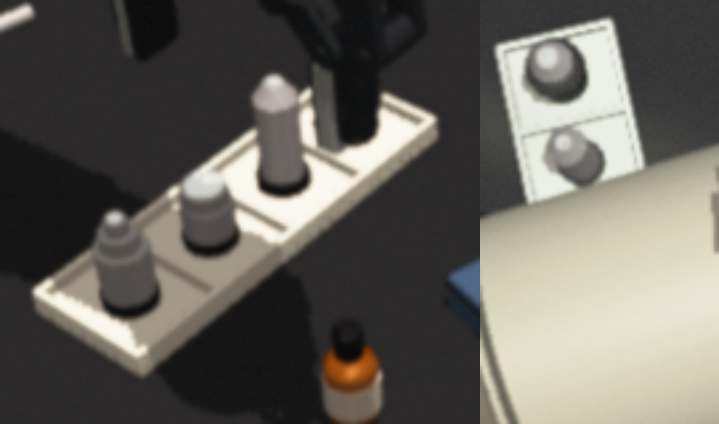

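All four stand upright in their cells: stepped, stubby and slender in the side view, collared and slender in the top view. The gripper is clear.

```bash
python3 -c "
from bench import *
print(job_done())"
```

```text
the job is handed in; nothing more can be done
None
```

All four objectives are in the white tray, one to a cell and in reverse order, and I have handed the job in at about 44 s of the 99 s allowed. From the robot outwards, the plate held collared, slender, stubby, stepped; the tray now holds stepped, stubby, slender, collared.

- **Final pictures:** The side view shows stepped, stubby and slender standing upright. The gripper hid the collared one there, but the top view shows it upright in the far cell. None fell over.
- **Placing:** I lowered each objective until it touched the cell floor before opening the fingers. At the end the gripper was open and well clear, at about 200 mm height.
- **Disagreements:** The finger opening read 2–4 mm less than the diameter being gripped each time. The grips still held, and the wrist picture I took of the first lift showed the collared one sitting straight. The side camera placed the tray corners several mm off the top camera. The wrist camera agreed with the top view, so I used those two.
- **Force readings:** They varied by about 1 N. For the stepped objective I judged floor contact mainly from the height no longer changing.

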